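# Pack the hung-up slot nuts down their magazine

### The job

Three slot nuts have hung up part way down the upright magazine. Take the packing rod out of its holder, push the nuts down the magazine until the whole stack bottoms out and press it firmly home with the rod (about 15 N). Then hang the rod back in its holder and swing the keeper fully shut across the magazine's mouth.

Things in the scene. Friction and masses are not known exactly. Their poses are not given: they have to be found in the camera images.
- magazine: Fixed upright aluminium magazine, 120 mm high; origin on the bench under its bore. Bore 16 mm (own x) by 32 mm (own y), open at the top, a sight slot down the front (-x). Steel head plate 50 x 100 mm, top at 120 mm. A column of sprung detents in the bore grips the nuts: they stay at any height; pushing takes 1 to 4 N a nut, to about 11 N for all three.
- magazine_mouth (a point): Centre of the bore in the top face of the head plate, 120 mm above the bench; a 4 mm chamfer leads in all round, from 24 x 40 mm to 16 x 32 mm.
- magazine_floor (a point): Centre of the bore's floor (top of the steel shutter), 14 mm above the bench. The packed stack of three nuts stands 39 mm high on it, its top 53 mm above the bench and 67 mm below the mouth. Axes as magazine.
- nut_low: Lowest of the three steel slot nuts in the bore, 16 x 30 x 13 mm (13 mm is its height), long side along the magazine's y; origin in the middle of its underside, z up. Home when it lies on the floor.
- nut_mid: Middle nut in the bore, same size and origin; it starts with a gap below it. Home when its origin is 13 mm above the floor.
- nut_top: Top nut in the bore, same size and origin; it starts with a gap below it, its top 15 to 34 mm below the mouth. Home when its origin is 26 mm above the floor.
- packing_rod: Loose rod, about 0.16 kg: 12 mm steel, 85 mm long, with a round wooden handle above. Origin at the centre of its lower end (tip), z up to the handle. Handle: 30 mm shoulder at 85 mm, grip 25 mm across from 94 to 137 mm, head 29 mm across up to 150 mm. With its tip on the packed stack the shoulder is 18 mm above the mouth.
- rod_grip (a point): Middle of the rod's handle, on its axis, 117 mm above the tip.
- rod_holder: Fixed bent-sheet holder, 60 x 74 mm with 26 mm feet, 100 mm high; origin on the bench under its hole. The rod hangs in it upright by the handle's shoulder, tip 15 mm above the bench.
- holder_hole (a point): Centre of the 16 mm hole in the holder's top, 100 mm above the bench, with a 2 mm chamfer.
- keeper (a joint): Keeper angle, rad: 0 is fully shut (on its stop, arm along the magazine's -y across the mouth), grows as it swings open counterclockwise seen from above (arm towards the magazine's +x at 1.57), to 2.5 at most. It stays where it is left; light friction, under 1 N at the knob. It starts clear of the mouth.
- keeper_knob (a point): Middle of the upright grip of the keeper's black knob, 12 mm across and 17 mm tall, 62 mm from the pivot, 135 mm above the bench; the keeper's flat arm lies 11 mm under this point.
- keeper_pivot (a point): Pivot axis of the keeper (vertical), at the magazine's own x = 0, y = +30 mm, 120 mm above the bench.
Things that resemble listed ones, but are neither listed nor needed, are in the scene too. What is shaped like the magazine but orange is not meant.

How it is judged:
On the way:
1. the stack is home and the rod presses on the top nut with at least 10 N (z of nut_low in the frame of magazine_floor below 0.002 m and z of nut_mid in the frame of magazine_floor below 0.0155 m and z of nut_top in the frame of magazine_floor below 0.029 m and contact force between packing_rod and nut_top above 10 N), for 0.1 s.
At the end, for the whole second after the job is handed in: The three nuts lie stacked on the magazine floor without gaps (2, 2.5 and 3 mm, lowest first; top nut level within 0.1 rad), the rod hangs upright and still in its holder, shoulder within 4 mm of its seat, and the keeper is shut within 0.08 rad (z of nut_low in the frame of magazine_floor below 0.002 m and z of nut_mid in the frame of magazine_floor below 0.0155 m and z of nut_top in the frame of magazine_floor below 0.029 m and angle between each of nut_top, packing_rod's own z axis and vertical below 0.1 rad and horizontal distance between packing_rod and holder_hole below 0.006 m and z of packing_rod in the frame of rod_holder below 0.019 m and linear speed of packing_rod below 0.02 m/s and value of joint keeper below 0.08 rad); the robot touches nothing.
It also fails if it takes over 66 s, if anything falls off the work surface, if the arm or the gripper's body presses on something with over 40 N, if the wrist force passes 120 N, or if a joint passes its speed limit or range.

### The arm

A 6-joint arm with a two-finger parallel gripper is mounted at the origin on a cart in front of the work surface, level with it; the furniture and walls round the work are solid. World frame = base frame: x ahead of the robot, y to its left, z up, the work surface at z = 0. Lengths are in m, angles in rad, forces in N, time in s.
With the tool pointing down it reaches from about 0.35 to 0.85 m from the base axis. Payload 8.1 kg.
Tool frame: the origin (TCP) lies at the very end of the fingers, on their centre line; the grasp point (between the pads) lies 19 mm behind it; z points along the fingers, y is the line along which they close (so a half turn about z gives the same grasp; the last joint's range is limited). The gripper opens to 93 mm and grips with 3 to 60 N. Pads are 15 mm wide; open, the fingers measure 128 mm over their backs; the gripper's body (75 mm by 188 mm) begins 65 mm behind the grasp point.
Start: joints at [-1.226, 0.13, 1.488, -0, 1.523, -0.085], TCP at [0.25, -0.545, 0.219] pointing down, gripper open.
Joint ranges: [-2.96, 2.96], [-0.89, 2.26], [0.02, 2.5], [-1.34, 4.48], [0, 2.73], [-2.66, 2.66]. Speed limits (rad/s): [2.39, 2.39, 2.79, 3.14, 3.14, 3.14].

### API

Orientations are given as a rotation vector (axis times angle).
In Python, from plant import robot gives the robot as it stands. The module is installed in compiled form; this text tells all that it offers.
- The arm moves only by the tool play_rows, never from a script. Its argument "increments" is text: rows parted by semicolons, each of 5 numbers parted by spaces: the shift along the tool's x, y, z in mm, then the turn about the tool's z in degrees, then the closure, from -1 (fully open) to 1 (shut). In form: dx dy dz yaw claw; .... A call has 1 to 20 rows; each row is the pose to reach, as a shift and turn from the pose commanded when the call began, along the tool's axes at that moment; what a row does not reach only later rows make up. A row lasts 1/10 s, in which the tool goes at most 50 mm and 8.59 degrees, less where a joint would pass 70% of its speed; a pose out of reach is approached as far as the arm can. A call with a gripper value outside its range is refused whole. The fingers move at their own pace and stop on an object; "force" is the grip in N (left out, the last holds). Time passes only in rows, so rows that repeat a pose let the fingers close. It gives the time, the measured TCP pose, the force, the opening and the grip force at its end, in the units of the state.
- robot.read_state(): the state, without advancing time (a new reading comes with each control period).
- robot.read_camera(name): name is "side" or "top" or "wrist"; returns the picture (400x640x3 uint8, blue, green, red); there is no depth.
- robot.calibration(name): a dict with "vertical_fov" (degrees; the focal length in pixels is half the picture's height over the tangent of half this angle, whatever the lens; pixels are square), "cx", "cy" (the principal point, pixels), "rvec" (rotation vector, rad) and "tvec" (3), from world to camera coordinates, as OpenCV has them. Camera axes: x right, y down, z forward; pixel columns grow to the right and rows downward; lengths in m; the calibration is good to about 2 mm. A picture is of the moment at which its call begins: read the wrist's pose just before it. calibration takes no time and is no camera call; for the wrist camera it gives the pose at the moment of the call.
- robot.close_job(): hands the job in; it is judged then, once.
Trained networks look in the newest picture that a camera, given by its name, has taken for a name from the list of things; names that differ only in an ending like _2 or _b are one class to them, and where a whole thing is asked for, a point or a joint stands for the part that bears it (a point fixed in the world has none). Each returns a list of dicts, best first, with "conf" (0 to 1); they miss things now and then, are a little off and sometimes report something else, mostly with a low value. They report only what shows in the picture. A call takes as long as a camera call. They do not tell look-alikes from the thing itself.
- robot.recognise(camera, query): "centre" ([x, y, z] in m, in world coordinates, good to about 4 mm: the middle of the surface that is visible of it).
- robot.regions_of(camera, query): "pixels" (400x640 bool, what is visible of it).
- robot.landmark_of(camera, query): "centre" ([x, y, z] in m, in world coordinates, good to about 4 mm: a listed point, or the origin of a listed thing).
The state is a dict: "t": time; "q": joint angles; "dq": joint speeds; "joint_torque": joint torques, N m; "tool_pos": TCP position; "orientation": TCP orientation; "force": force on the tool from outside, world axes, zero at the start; "wrist_torque": the same for the moment, N m; "opening": finger opening in m; "gripper_force": force on a finger pad.
Only numpy, scipy, OpenCV 4.12 (cv2) and the standard library are available. Lean on these libraries where they do the work, as an engineer would, in place of code of your own. Each camera call takes 0.05 s, during which the arm holds its last target. There are 200 camera calls.

## Working session

There is one attempt and no reset: what is moved stays moved. The work goes in short steps, Python scripts to look and compute and a tool call to move; the robot and the scene stay as the last step left them, time stands still between calls to the robot, and variables do not carry over. Pictures are saved under pics/ and viewed, at most 10 in all, crops included, and the job is handed in when it is done.

Besides the shell and the picture viewer there is one more tool, called as name(argument=value, ...) on one line, values as JSON. play_rows: Moves the arm, as the interface text tells. Its arguments: {"type":"object","properties":{"increments":{"type":"string"},"force":{"type":"number"}},"required":["increments"]}

```bash
mkdir -p pics; cat > h.py <<'E'
from plant import robot
import numpy as np, cv2
def cal(n):
    c=robot.calibration(n); f=200/np.tan(np.radians(c["vertical_fov"])/2)
    K=np.array([[f,0,c["cx"]],[0,f,c["cy"]],[0,0,1]]); R=cv2.Rodrigues(np.array(c["rvec"],float))[0]; return K,R,np.array(c["tvec"],float)
def proj(n,p,c=None):
    K,R,t=c or cal(n); v=K@(R@np.array(p,float)+t); return v[:2]/v[2]
def onz(n,uv,z,c=None):
    K,R,t=c or cal(n); o=-R.T@t; d=R.T@np.linalg.inv(K)@np.array([uv[0],uv[1],1.]); return o+d*(z-o[2])/d[2]
E
python3 - <<'E'
from h import *
print(robot.read_state())
for n in ("side","top"):
    im=robot.read_camera(n); cv2.imwrite(f"pics/{n}0.png",im)
    for q in ("magazine","magazine_mouth","rod_holder","holder_hole","packing_rod","rod_grip","keeper_knob","keeper_pivot","nut_top"):
        print(n,q,[(np.round(d["centre"],3).tolist(),round(d["conf"],2),proj(n,d["centre"]).round().tolist()) for d in robot.landmark_of(n,q)])
E
```

```text
{'t': 0.0, 'q': array([-1.22642631e+00,  1.31157486e-01,  1.48924062e+00, -3.75164892e-05,
        1.52294041e+00, -8.53891553e-02]), 'dq': array([ 0.00070702, -0.00034101, -0.00113224, -0.00034325, -0.00056894,
       -0.00010335]), 'joint_torque': array([-7.06776045e-04, -5.59847689e+01, -4.91758132e+01,  7.65595492e-02,
        3.54116585e-02, -1.66131244e-04]), 'tool_pos': array([ 0.24982384, -0.54493   ,  0.21761083]), 'orientation': array([-3.06765521e+00, -6.69515807e-01,  4.12262959e-04]), 'force': array([-0.2693053 ,  0.33954553, -0.35752896]), 'wrist_torque': array([ 0.05253225, -0.06722584,  0.00260489]), 'gripper_force': 0.0, 'opening': 0.09289067479406014}
side magazine [([0.554, -0.007, 0.0], 0.8, [324.0, 210.0]), ([0.344, -0.167, -0.001], 0.8, [268.0, 261.0])]
side magazine_mouth [([0.543, 0.022, 0.122], 0.31, [316.0, 167.0])]
side rod_holder [([0.49, -0.27, 0.0], 0.85, [343.0, 271.0])]
side holder_hole [([0.495, -0.27, 0.104], 0.68, [346.0, 233.0])]
side packing_rod [([0.496, -0.272, 0.015], 0.77, [346.0, 266.0])]
side rod_grip [([0.499, -0.268, 0.132], 0.78, [348.0, 
[... 224 characters left out ...]
, -0.002, -0.002], 0.86, [267.0, 172.0]), ([0.344, -0.168, 0.001], 0.73, [343.0, 271.0])]
top magazine_mouth [([0.339, -0.171, 0.118], 0.59, [349.0, 276.0]), ([0.548, -0.007, 0.117], 0.56, [264.0, 163.0])]
top rod_holder [([0.493, -0.27, 0.001], 0.63, [393.0, 201.0])]
top holder_hole [([0.498, -0.269, 0.104], 0.65, [401.0, 193.0])]
top packing_rod [([0.495, -0.274, 0.016], 0.85, [396.0, 199.0])]
top rod_grip [([0.495, -0.275, 0.132], 0.62, [407.0, 193.0])]
top keeper_knob [([0.588, 0.062, 0.136], 0.84, [226.0, 139.0]), ([0.359, -0.202, 0.138], 0.73, [367.0, 266.0])]
top keeper_pivot [([0.326, -0.144, 0.122], 0.66, [334.0, 283.0]), ([0.543, 0.023, 0.119], 0.59, [248.0, 165.0])]
top nut_top []
```

```bash
python3 - <<'E'
import cv2,numpy as np
a=cv2.imread("pics/side0.png");b=cv2.imread("pics/top0.png")
a=cv2.resize(a[90:300,200:440],(440,385)) 
b=cv2.resize(b[100:330,180:450],None,fx=2.9,fy=2.5)
cv2.imwrite("pics/topc.png",cv2.resize(cv2.imread("pics/top0.png")[100:300,190:440],(750,600)));cv2.imwrite("pics/sidec.png",cv2.resize(a,(685,600)))
E
```

```text
(no output)
```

View pics/topc.png

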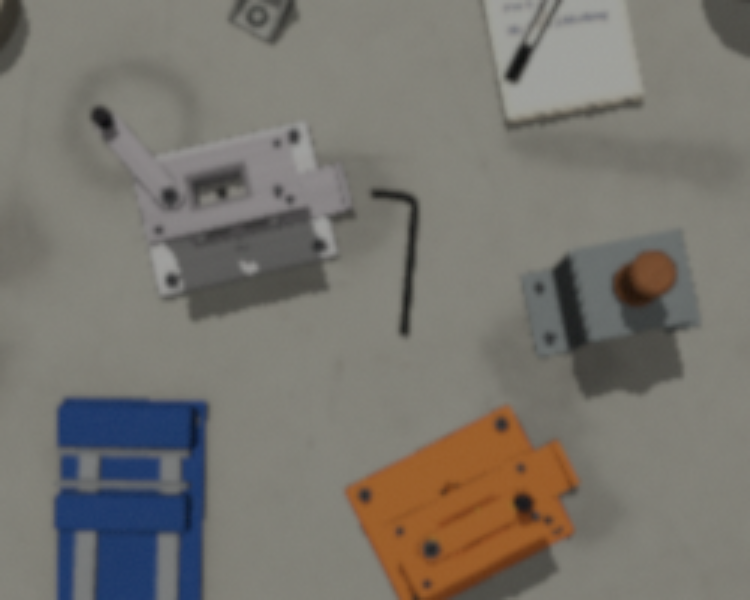

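View pics/side0.png

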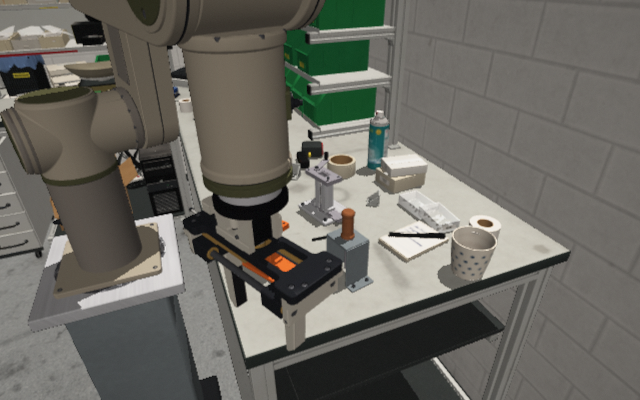

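The magazine meant is the grey one at top-camera pixel (264,163), with its keeper open and knob at (226,139). The orange look-alike at (349,276) is ruled out by the description. The enlarged crop confirms the grey one, with a nut visible in its bore. The holder with its rod is at (401,193).

```bash
python3 - <<'E'
from h import *
s=robot.read_state();R=cv2.Rodrigues(s["orientation"])[0];p=s["tool_pos"];print(R.round(3))
K,Rc,t=cal("wrist");o=-Rc.T@t;print("cam in tool",(R.T@(o-p)).round(3),"view dir tool",(R.T@Rc.T).round(3),K[0,0])
for tgt in [(.43,-.27,.24),(.495,-.271,.2)]: print(((R.T@(np.array(tgt)-p))*1000).round())
E
```

```text
[[ 0.909  0.417  0.   ]
 [ 0.417 -0.909 -0.   ]
 [ 0.     0.    -1.   ]]
cam in tool [ 0.069  0.001 -0.167] view dir tool [[-0.    -0.969 -0.245]
 [ 1.    -0.     0.   ]
 [-0.    -0.245  0.969]] 355.5666150487709
[ 278. -175.  -21.]
[ 337. -147.   19.]
```

play_rows(increments="40 -20 -32 -8 -1;85 -37 -32 -16 -1;130 -55 -32 -25 -1;175 -75 -32 -33 -1;220 -95 -32 -42 -1;260 -115 -32 -50 -1;300 -130 -32 -58 -1;337 -147 -32 -67 -1;337 -147 -32 -76 -1;337 -147 -32 -76 -1;337 -147 -32 -76 -1", force=40)

```text
t: 2.1
tool_pos: [0.4949, -0.2716, 0.2506]
orientation: [-2.011, -2.414, 0.0]
force: [-0.2, 0.2, -0.3]
opening: 0.0931
gripper_force: 0.0
```

```bash
cat > look.py <<'E'
import sys
from h import *
s=robot.read_state();R=cv2.Rodrigues(s["orientation"])[0];p=s["tool_pos"]
print(s["t"],p.round(4),R.round(3).tolist(),s["force"].round(1),s["opening"].round(4))
im=robot.read_camera("wrist");cv2.imwrite("pics/"+sys.argv[1]+".png",im)
for q in sys.argv[2:]:
    for d in robot.landmark_of("wrist",q): print(q,np.round(d["centre"],4),round(d["conf"],2),proj("wrist",d["centre"]).round(),"tool",(R.T@(d["centre"]-p)*1000).round(1))
E
python3 look.py w1 packing_rod rod_grip holder_hole rod_holder
```

```text
Traceback (most recent call last):
  File "look.py", line 4, in <module>
    print(s["t"],p.round(4),R.round(3).tolist(),s["force"].round(1),s["opening"].round(4))
                                                                    ^^^^^^^^^^^^^^^^^^
AttributeError: 'float' object has no attribute 'round'
```

```bash
sed -i 's/s\["opening"\].round(4)/round(s["opening"],4)/' look.py
python3 look.py w1 packing_rod rod_grip holder_hole rod_holder
```

```text
2.1 [ 0.4949 -0.2716  0.2506] [[-0.181, 0.984, -0.0], [0.984, 0.181, -0.0], [-0.0, -0.0, -1.0]] [-0.2  0.2 -0.3] 0.0931
packing_rod [ 0.4956 -0.2692  0.0144] 0.66 [319. 170.] tool [  2.3   1.1 236.2]
rod_grip [ 0.5005 -0.2709  0.1335] 0.87 [325. 196.] tool [ -0.3   5.6 117.1]
holder_hole [ 0.4901 -0.2677  0.0979] 0.8 [314. 182.] tool [  4.7  -4.  152.7]
rod_holder [ 0.4905 -0.2706  0.0017] 0.96 [315. 169.] tool [  1.8  -4.1 248.9]
```

View pics/w1.png

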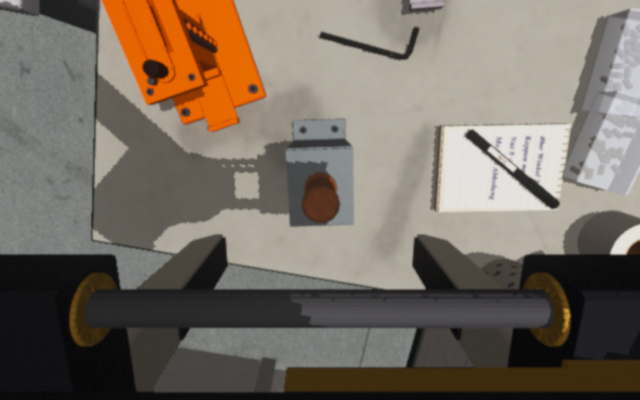

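The wrist picture shows the rod's head at about (321,204) over the grey holder (290–352, 147–225), between the open fingers.

```bash
python3 - <<'E'
from h import *
s=robot.read_state();R=cv2.Rodrigues(s["orientation"])[0];p=s["tool_pos"]
im=cv2.imread("pics/w1.png");h=cv2.cvtColor(im,cv2.COLOR_BGR2HSV)
m=((h[...,0]<12)&(h[...,1]>120))[150:240,280:360]; ys,xs=np.nonzero(m);xs+=280;ys+=150
print(xs.min(),xs.max(),ys.min(),ys.max())
b=ys.max(); row=[xs[ys==y] for y in range(b-25,b)]; wmax=max(row,key=lambda r:np.ptp(r)); print(wmax.min(),wmax.max())
r=np.ptp(xs)/2; c=((xs.min()+xs.max())/2,b-r); print(c)
print((R.T@(onz("wrist",c,.165)-p)*1000).round(1), onz("wrist",c,.165))
E
```

```text
303 338 174 221
303 338
(np.float64(320.5), np.float64(203.5))
[ 2.1  2.6 85.7] [ 0.49680395 -0.26952437  0.165     ]
```

play_rows(increments="2 2.5 40 0 -1;2 2.5 80 0 -1;2 2.5 110 0 -1;2 2.5 130 0 -1;2 2.5 137 0 -1;2 2.5 137 0 1;2 2.5 137 0 1;2 2.5 137 0 1;2 2.5 137 0 1;2 2.5 137 0 1;2 2.5 137 0 1;2 2.5 137 0 1;2 2.5 137 0 1", force=45)

```text
t: 3.65
tool_pos: [0.4972, -0.2689, 0.1136]
orientation: [-2.006, -2.418, -0.0]
force: [-0.2, 0.1, -0.5]
opening: 0.0334
gripper_force: 0.0
```

play_rows(increments="0 0 0 0 1;0 0 0 0 1;0 0 0 0 1;0 0 0 0 1")

```text
t: 4.05
tool_pos: [0.4971, -0.2689, 0.1135]
orientation: [-2.006, -2.417, 0.0]
force: [-0.6, -0.4, -0.6]
opening: 0.0266
gripper_force: 44.9
```

play_rows(increments="0 0 -20 0 1;0 0 -55 0 1;0 0 -95 0 1;0 0 -130 0 1;15 5 -150 0 1;50 22 -150 0 1;85 40 -150 0 1;120 57 -150 0 1;155 73 -150 0 1;185 86 -150 0 1;196 90 -150 0 1;196 90 -150 0 1;196 90 -150 0 1")

```text
t: 5.35
tool_pos: [0.5494, -0.0605, 0.2635]
orientation: [2.006, 2.418, -0.001]
force: [-1.0, -0.8, -1.1]
opening: 0.0262
gripper_force: 45.0
```

```bash
python3 look.py w2 magazine_mouth magazine keeper_pivot keeper_knob packing_rod rod_grip
```

```text
5.35 [ 0.5494 -0.0605  0.2635] [[-0.185, 0.983, -0.0], [0.983, 0.185, -0.001], [-0.001, -0.0, -1.0]] [-1.  -0.8 -1.1] 0.0262
magazine_mouth [ 0.5482 -0.0064  0.117 ] 0.85 [328. 128.] tool [ 53.5   8.9 146.4]
magazine_mouth [ 0.3401 -0.1678  0.1203] 0.83 [ 78. 259.] tool [ -66.8 -225.4  143.3]
magazine [ 0.3468 -0.1725  0.0023] 0.96 [144. 226.] tool [ -72.6 -219.6  261.3]
magazine [ 0.5523 -0.007   0.0031] 0.67 [329. 125.] tool [ 52.2  12.9 260.3]
keeper_pivot [0.5437 0.0232 0.1215] 0.78 [329.  91.] tool [ 83.4  10.  141.9]
keeper_pivot [ 0.328  -0.1452  0.1212] 0.56 [ 64. 235.] tool [ -42.3 -233.1  142.4]
keeper_knob [ 0.3572 -0.1982  0.1377] 0.84 [ 83. 301.] tool [ -99.8 -214.2  125.9]
keeper_knob [0.589  0.0649 0.1377] 0.75 [398.  46.] tool [116.   62.2 125.7]
packing_rod [ 0.5459 -0.0651  0.1653] 0.84 [312. 207.] tool [-3.8 -4.2 98.2]
rod_grip [ 0.5509 -0.062   0.2829] 0.75 [318. 270.] tool [ -1.8   1.2 -19.4]
```

View pics/w2.png

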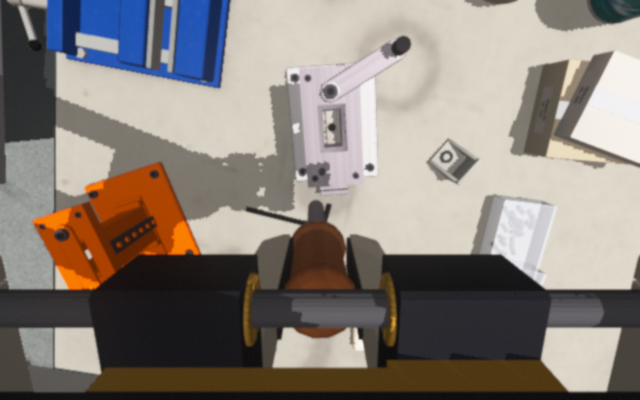

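The wrist picture shows the bore centred near (333,128), the pivot at (329,91), the knob at (400,46) and the rod tip at (316,207). I'll enlarge to measure.

```bash
python3 - <<'E'
import cv2
a=cv2.imread("pics/w2.png")[70:220,275:385]
cv2.imwrite("pics/w2c.png",cv2.resize(a,None,fx=4,fy=4,interpolation=cv2.INTER_CUBIC))
E
```

```text
(no output)
```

View pics/w2c.png

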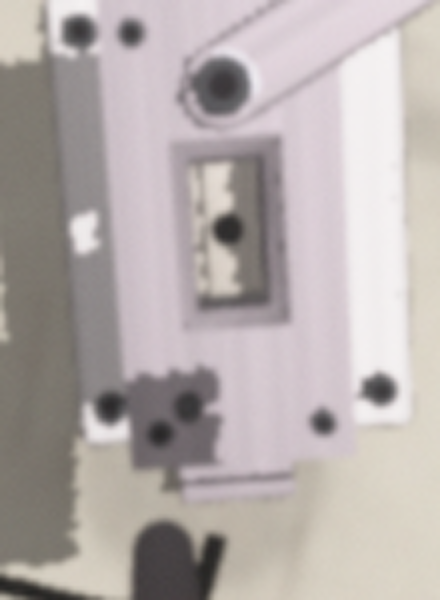

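```bash
python3 - <<'E'
from h import *
s=robot.read_state();R=cv2.Rodrigues(s["orientation"])[0];p=s["tool_pos"]
f=lambda x,y,z:onz("wrist",(275+x/4-.4,70+y/4-.4),z)
m=f(230.5,230.5,.12); t=f(165,553,.165); b=f(237.5,324.5,.12);u=f(223.5,136.5,.12);pv=f(222,85,.124)
kn=onz("wrist",(401,45),.1435)
for n,q in dict(m=m,tip=t,b=b,u=u,pv=pv,kn=kn).items(): print(n,q.round(4),"tool",(R.T@(q-p)*1000).round(1))
d=u-b; print("len",np.linalg.norm(d)*1000,"yaw",np.degrees(np.arctan2(-d[0],d[1])), "pv yaw",np.degrees(np.arctan2(-(pv-m)[0],(pv-m)[1])),"tool yaw",np.degrees(np.arctan2(-R[0,0],R[1,0])))
E
```

```text
m [ 0.552  -0.0046  0.12  ] tool [ 54.5  12.7 143.7]
tip [ 0.5493 -0.0653  0.165 ] tool [-4.7 -1.  98.7]
b [ 0.5573 -0.0239  0.12  ] tool [ 34.5  14.4 143.7]
u [0.5468 0.0142 0.12  ] tool [ 73.9  11.1 143.7]
pv [0.5444 0.0241 0.124 ] tool [ 84.1  10.6 139.7]
kn [0.5901 0.0649 0.1435] tool [115.8  62.9 120.1]
len 39.54021341550288 yaw 15.38862493907641 pv yaw 14.70488716176345 tool yaw 10.557129571686032
```

play_rows(increments="30 7 0 0 1;59 13.5 0 0 1;59 13.5 20 0 1;59 13.5 35 0 1;59 13.5 43 0 1;59 13.5 48 0 1;59 13.5 53 0 1;59 13.5 53 0 1")

```text
t: 6.5
tool_pos: [0.5517, 0.0003, 0.2102]
orientation: [-2.007, -2.416, 0.001]
force: [-0.0, -0.0, -1.3]
opening: 0.0265
gripper_force: 45.0
```

play_rows(increments="0 0 4 0 1;0 0 8 0 1;0 0 12 0 1;0 0 16 0 1;0 0 20 0 1;0 0 24 0 1;0 0 28 0 1")

```text
t: 7.2
tool_pos: [0.5521, 0.0007, 0.1827]
orientation: [2.006, 2.417, 0.0]
force: [-1.3, -1.2, 5.2]
opening: 0.0267
gripper_force: 45.0
```

play_rows(increments="0 0 4 0 1;0 0 8 0 1;0 0 12 0 1;0 0 16 0 1;0 0 20 0 1;0 0 24 0 1;0 0 27 0 1")

```text
t: 7.9
tool_pos: [0.5526, 0.0006, 0.1571]
orientation: [2.005, 2.416, 0.001]
force: [-2.7, 0.1, 13.8]
opening: 0.0265
gripper_force: 45.1
```

play_rows(increments="0 0 2 0 1;0 0 4 0 1;0 0 5 0 1;0 0 6 0 1", force=60)

```text
t: 8.3
tool_pos: [0.5526, 0.0006, 0.1515]
orientation: [2.005, 2.416, 0.001]
force: [-5.9, -0.3, 18.6]
opening: 0.0262
gripper_force: 60.1
```

play_rows(increments="0 0 0.5 0 1;0 0 1 0 1;0 0 1 0 1")

```text
t: 8.6
tool_pos: [0.5528, 0.0005, 0.1514]
orientation: [2.005, 2.416, 0.002]
force: [-5.5, 0.8, 18.5]
opening: 0.026
gripper_force: 60.2
```

play_rows(increments="0 0 1 0 1;0 0 2 0 1;0 0 2 0 1;0 0 2 0 1")

```text
t: 9.0
tool_pos: [0.5532, 0.0004, 0.1511]
orientation: [2.004, 2.415, 0.003]
force: [-11.7, -0.4, 28.9]
opening: 0.0262
gripper_force: 60.3
```

play_rows(increments="0 -1.5 0 0 1;0 -1.5 0 0 1;0 -1.5 0 0 1")

```text
t: 9.3
tool_pos: [0.5526, 0.0003, 0.1511]
orientation: [2.003, 2.414, 0.005]
force: [-5.7, -0.1, 25.9]
opening: 0.0261
gripper_force: 60.2
```

play_rows(increments="0 0 -5 0 1;0 0 -25 0 1;0 0 -50 0 1;0 0 -80 0 1;0 0 -110 0 1;-15 -3 -122 0 1;-40 -9 -122 0 1;-59 -12 -122 0 1;-59 -12 -122 0 1;-59 -12 -122 0 1")

```text
t: 10.3
tool_pos: [0.549, -0.0604, 0.2673]
orientation: [-2.007, -2.415, 0.001]
force: [-0.2, 0.2, -1.5]
opening: 0.0257
gripper_force: 60.0
```

```bash
python3 look.py w3 packing_rod holder_hole nut_top nut_mid; python3 - <<'E'
import cv2
a=cv2.imread("pics/w3.png")[70:220,275:385]
cv2.imwrite("pics/w3c.png",cv2.resize(a,None,fx=4,fy=4,interpolation=cv2.INTER_CUBIC))
E
```

```text
10.3 [ 0.549  -0.0604  0.2673] [[-0.183, 0.983, -0.002], [0.983, 0.183, 0.001], [0.001, -0.002, -1.0]] [-0.2  0.2 -1.5] 0.0257
packing_rod [ 0.5469 -0.0644  0.1696] 0.6 [313. 208.] tool [-3.6 -2.7 97.7]
nut_top [ 0.5523 -0.0085  0.0418] 0.67 [329. 129.] tool [ 50.2  13.1 225.5]
```

View pics/w3c.png

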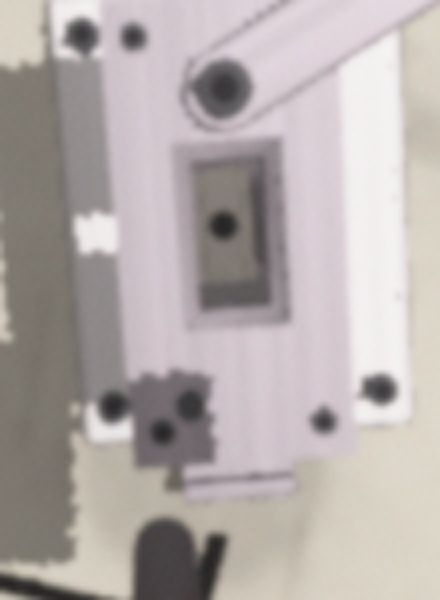

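The picture shows the top nut deep and level in the bore at crop (225,230), and the rod tip unmoved in the grip. Next I return the rod to the holder.

play_rows(increments="-25 -11 0 0 1;-60 -28 0 0 1;-95 -44 0 0 1;-130 -60 0 0 1;-165 -76 0 0 1;-188 -86 0 0 1;-195.5 -89 0 0 1;-195.5 -89 20 0 1;-195.5 -89 40 0 1;-195.5 -89 50 0 1;-195.5 -89 50 0 1;-195.5 -89 50 0 1")

```text
t: 11.75
tool_pos: [0.4985, -0.2678, 0.2192]
orientation: [2.005, 2.418, 0.0]
force: [0.7, -0.1, -1.0]
opening: 0.0259
gripper_force: 60.0
```

```bash
python3 look.py w4 packing_rod holder_hole; python3 - <<'E'
import cv2
from h import *
c=(320,200);a=cv2.imread("pics/w4.png")[130:250,250:400]
cv2.imwrite("pics/w4c.png",cv2.resize(a,None,fx=4,fy=4,interpolation=cv2.INTER_CUBIC))
print("expected hole px",proj("wrist",(.4971,-.2689,.1)), proj("wrist",(.497,-.2738,.1)))
E
```

```text
11.75 [ 0.4985 -0.2678  0.2192] [[-0.185, 0.983, 0.0], [0.983, 0.185, -0.0], [-0.0, 0.0, -1.0]] [ 0.7 -0.1 -1. ] 0.0259
packing_rod [ 0.496  -0.2687  0.1206] 0.88 [313. 201.] tool [-0.4 -2.7 98.6]
holder_hole [ 0.493  -0.2686  0.0996] 0.89 [310. 194.] tool [  0.2  -5.6 119.6]
expected hole px [314.90514546 195.61678948] [313.71878635 201.22810852]
```

View pics/w4c.png

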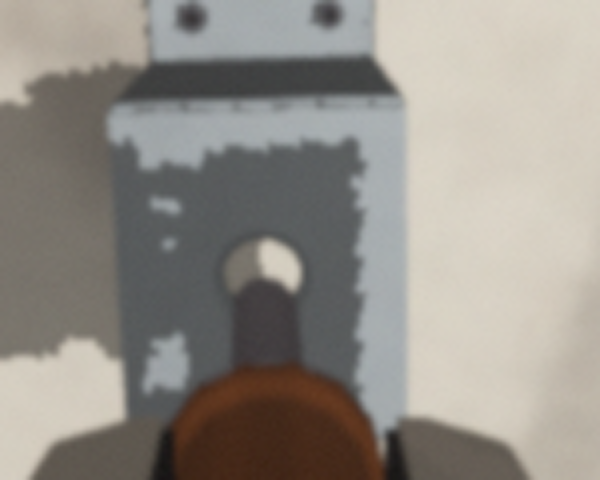

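The hole is centred at crop (263,277), and the rod tip's end disc is centred at about (267,311).

```bash
python3 - <<'E'
from h import *
s=robot.read_state();R=cv2.Rodrigues(s["orientation"])[0];p=s["tool_pos"]
f=lambda x,y,z:R.T@(onz("wrist",(250+x/4-.4,130+y/4-.4),z)-p)*1000
h=f(263,277,.1);t=f(267,311,.1207);print(h.round(1),t.round(1),(h-t).round(1), (R.T@(np.array([.4971,-.2689,.1])-p)*1000).round(1))
E
```

```text
[ -2.7  -1.6 120.1] [-4.5 -0.6 99.4] [ 1.7 -1.  20.7] [  0.   -2.  120.1]
```

play_rows(increments="1 -1.3 0 0 1;1 -1.3 8 0 1;1 -1.3 16 0 1;1 -1.3 24 0 1;1 -1.3 32 0 1;1 -1.3 40 0 1")

```text
t: 12.5
tool_pos: [0.4964, -0.2674, 0.1775]
orientation: [-2.006, -2.417, 0.0]
force: [-0.7, 1.1, -0.9]
opening: 0.0258
gripper_force: 60.0
```

play_rows(increments="0 -0.5 15 0 1;-0.5 -0.3 30 0 1;-0.5 0 45 0 1;-0.5 0 55 0 1;-0.5 0 61 0 1;-0.5 0 63 0 1;-0.5 0 63 0 1")

```text
t: 13.2
tool_pos: [0.4968, -0.268, 0.1156]
orientation: [2.006, 2.418, 0.0]
force: [-0.8, 0.1, -2.2]
opening: 0.0258
gripper_force: 60.0
```

play_rows(increments="0 0 1 0 1;0 0 1.5 0 1;0 0 1.5 0 1;0 0 1.5 0 0.3;0 0 1.5 0 0;0 0 1.5 0 -0.5;0 0 1.5 0 -0.5;0 0 1.5 0 -0.5;0 0 1.5 0 -0.5")

```text
t: 14.1
tool_pos: [0.4967, -0.268, 0.1141]
orientation: [-2.006, -2.418, -0.0]
force: [-0.0, 0.2, -0.3]
opening: 0.0676
gripper_force: 0.0
```

play_rows(increments="0 0 -30 0 -0.5;0 0 -70 0 -0.5;0 0 -100 0 -0.5;15 8 -105 -8 -0.5;45 22 -105 -16 -0.5;75 37 -105 -24 -0.5;105 52 -105 -32 -0.5;135 67 -105 -40 -0.5;165 82 -105 -48 -0.5;195 97 -105 -56 -0.5;225 112 -105 -64 -0.2;250 124 -105 -72 0;275 136 -105 -80 0;295 146 -105 -88 0;310 153 -105 -96 0;310 153 -105 -104 0;310 153 -105 -112 0;310 153 -105 -121 0;310 153 -105 -121 0;310 153 -105 -121 0")

```text
t: 16.1
tool_pos: [0.5899, 0.0649, 0.2191]
orientation: [1.11, -2.939, -0.0]
force: [-0.6, -0.3, 0.7]
opening: 0.0467
gripper_force: 0.0
```

```bash
python3 look.py w5 keeper_knob keeper_pivot; python3 - <<'E'
from h import *
robot.read_camera("top")
for q in("packing_rod","rod_grip"): print([(np.round(d["centre"],3).tolist(),d["conf"]) for d in robot.landmark_of("top",q)])
E
```

```text
16.1 [0.5899 0.0649 0.2191] [[-0.75, -0.661, -0.0], [-0.661, 0.75, 0.0], [0.0, 0.0, -1.0]] [-0.6 -0.3  0.7] 0.0467
keeper_knob [0.5902 0.0638 0.14  ] 0.89 [320. 206.] tool [ 0.5 -1.  79.1]
keeper_knob [ 0.5475 -0.0073  0.1166] 0.73 [285.  93.] tool [ 79.5 -26.1 102.5]
keeper_pivot [0.5426 0.0272 0.121 ] 0.69 [325. 120.] tool [60.4  3.  98.1]
[([0.496, -0.27, 0.016], 0.64)]
[([0.494, -0.275, 0.133], 0.7)]
```

View pics/w5.png

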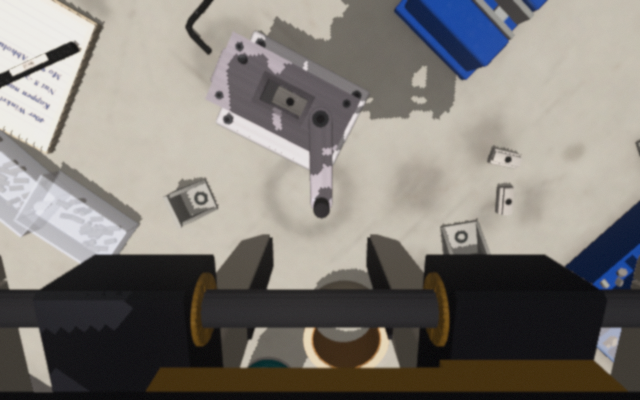

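play_rows(increments="0 0 30 0 0;0 0 60 0 0;0 0 80 0 0;0 0 88 0 0;0 0 88 0 0;0 0 88 0 1;0 0 88 0 1;0 0 88 0 1;0 0 88 0 1;0 0 88 0 1;0 0 88 0 1", force=6)

```text
t: 17.5
tool_pos: [0.5902, 0.0649, 0.1316]
orientation: [-1.116, 2.936, -0.0]
force: [0.1, 1.4, 2.3]
opening: 0.0119
gripper_force: 6.0
```

```bash
python3 - <<'E'
from h import *
s=robot.read_state();R=cv2.Rodrigues(s["orientation"])[0];p=s["tool_pos"];print(p,s["opening"],s["gripper_force"],s["force"],s["q"].round(2))
pv=np.array([.5443,.0242]);d=p[:2]-pv;r=np.hypot(*d);a0=np.degrees(np.arctan2(d[1],d[0]));print(r,a0, "keeper deg",a0+75)
rows=[]
for k in range(1,16):
    y=min(8*k,a0+75.5); a=np.radians(a0-y); w=np.array([*(pv+r*np.array([np.cos(a),np.sin(a)])),p[2]]); t=R.T@(w-p)*1000; rows.append(f"{t[0]:.1f} {t[1]:.1f} 0 {y:.0f} 1")
print(";".join(rows))
E
```

```text
[0.59022901 0.06492808 0.13156934] 0.011900401222078772 6.00013151276471 [0.06636793 1.42677758 2.32940212] [ 0.02  0.17  1.61  0.    1.37 -2.27]
0.06138607435044049 41.56537555032113 keeper deg 116.56537555032114
0.6 -8.5 0 8 1;2.4 -16.9 0 16 1;5.3 -25.0 0 24 1;9.4 -32.5 0 32 1;14.4 -39.4 0 40 1;20.4 -45.6 0 48 1;27.1 -50.9 0 56 1;34.5 -55.1 0 64 1;42.5 -58.3 0 72 1;50.8 -60.4 0 80 1;59.3 -61.3 0 88 1;67.9 -61.0 0 96 1;76.3 -59.5 0 104 1;84.4 -56.8 0 112 1;89.4 -54.6 0 117 1
```

play_rows(increments="0.5 -8.5 -0.5 8 1;2.5 -17 -0.5 16 1;5.5 -25 -0.5 24 1;9.5 -32.5 -0.5 32 1;14.5 -39.5 -0.5 40 1;20.5 -45.5 -0.5 48 1")

```text
t: 18.1
tool_pos: [0.6053, 0.0169, 0.1317]
orientation: [0.184, 3.135, -0.0]
force: [-0.3, 0.2, -0.8]
opening: 0.0118
gripper_force: 6.0
```

play_rows(increments="0.5 -8.5 0 8 1;2.5 -17 0 16 1;5.5 -25 0 24 1;9.5 -32.5 0 32 1;14.5 -39.5 0 40 1;20.5 -45.5 0 48 1;27 -51 0 56 1;34.5 -55 0 64 1;38.5 -57 0 68 1;38.5 -57 0 68 1;38.5 -57 0 68 1")

```text
t: 19.2
tool_pos: [0.5604, -0.0367, 0.1318]
orientation: [1.899, 2.5, -0.002]
force: [1.6, -6.4, -1.3]
opening: 0.0113
gripper_force: 6.0
```

play_rows(increments="0.5 -1 0 1 1;0.5 -2 0 2 1;0.5 -3 0 2 1;0.5 -3 0 2 1;0.5 -3 0 2 1")

```text
t: 19.7
tool_pos: [0.5581, -0.0372, 0.1319]
orientation: [1.941, 2.466, -0.001]
force: [4.4, -5.8, -3.1]
opening: 0.0113
gripper_force: 6.0
```

play_rows(increments="0.5 -1 0 0 1;0.5 -2 0 0 1;0.5 -2.5 0 0 1;0.5 -2.5 0 0 1")

```text
t: 20.1
tool_pos: [0.5574, -0.0366, 0.1324]
orientation: [1.939, 2.464, 0.004]
force: [13.3, -3.4, -7.3]
opening: 0.0123
gripper_force: 6.0
```

play_rows(increments="0 0.5 0 0 0.4;0 1 0 0 0.2;0 1 0 0 0;0 1 0 0 0;0 1 0 0 0;0 1 -20 0 0;0 1 -50 0 0;0 1 -90 0 0;-60 1 -110 0 0;-60 1 -110 0 0;-60 1 -110 0 0")

```text
t: 21.2
tool_pos: [0.5703, -0.0954, 0.2423]
orientation: [1.945, 2.466, 0.0]
force: [-0.1, 0.4, 0.5]
opening: 0.0465
gripper_force: 0.0
```

```bash
python3 look.py w6 keeper_knob keeper_pivot; python3 - <<'E'
from h import *
robot.read_camera("top")
for q in("packing_rod","rod_grip","keeper_knob"): print([(np.round(d["centre"],3).tolist(),d["conf"]) for d in robot.landmark_of("top",q)])
E
```

```text
21.2 [ 0.5703 -0.0954  0.2423] [[-0.233, 0.972, 0.001], [0.972, 0.233, -0.001], [-0.001, 0.001, -1.0]] [-0.1  0.4  0.5] 0.0465
keeper_knob [ 0.3566 -0.1966  0.1333] 0.74 [ 39. 259.] tool [ -48.6 -231.5  108.8]
keeper_knob [ 0.5574 -0.0379  0.1378] 0.63 [319. 127.] tool [ 59.    0.8 104.4]
keeper_pivot [ 0.3289 -0.1463  0.1184] 0.87 [ 22. 190.] tool [   6.8 -246.7  123.6]
keeper_pivot [0.5447 0.0241 0.1218] 0.57 [323.  40.] tool [122.2   2.8 120.4]
[([0.494, -0.272, 0.015], 0.81), ([0.499, -0.268, 0.102], 0.69), ([0.493, -0.272, 0.001], 0.6)]
[([0.493, -0.273, 0.133], 0.55)]
[([0.557, -0.04, 0.138], 0.8), ([0.36, -0.2, 0.139], 0.63)]
```

View pics/w6.png

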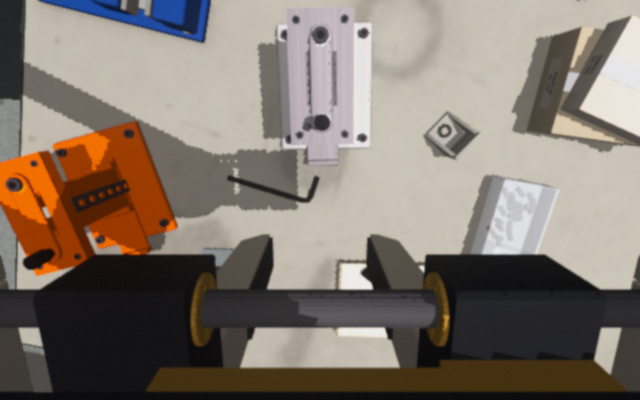

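The keeper lies along the plate, with the pivot at (321,35) and the knob at (321,122), and it was pushed until the stop resisted. The top camera places the rod's tip at 15 mm above the bench, as it should be in the holder.

```bash
python3 -c "
from plant import robot
print(robot.close_job())"
```

```text
the job is handed in; nothing more can be done
None
```

I pushed the three nuts down until the stack bottomed out and pressed it with about 26 N, hung the rod back in its holder, swung the keeper shut to its stop, and handed the job in at about 21 s; no verdict came back.

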